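# Slide a loaded ware board across the gap onto the drying rack

### The job

Press down on the bare ledge at the tail of the ware board and slide the board with its unfired pot along the bench and across the gap onto the drying rack, without letting its nose sag into the gap or its tail drop as it leaves the bench. Push it fully home, gently, against the rack's wooden end stop, with the pot still standing where it was on the board, then let go. Do not touch the soft pot, keep the push to firm finger pressure (never above 30 N on the board), and leave the mould, the jug and the bowl where they stand.

Things in the scene. Friction and masses are not known exactly. Their poses are not given: they have to be found in the camera images.
- board: ware board, 160 mm (x) by 200 mm (y), about 0.3 kg, loose between the bench's rails. Plywood 12 mm thick; on it a white plaster slab 16 mm thick from y -60 to +100 mm, so the tail has a bare ply ledge (y -100 to -60 mm, 12 mm above the underside) and an upright 16 mm step at y -60 mm to push on. Origin: centre of the underside; +y from tail to nose, towards the rack; z up
- ledge (a point): point on top of the tail ledge, mid-width, 20 mm behind the step (board x 0, y -80, z 12 mm). While the nose is over the gap the front-heavy board tips unless the ledge is pressed down with at least 6 to 13 N (it varies); with the nose on the rack no press is needed; once the tail has left the bench, some 2 to 3 N down on the ledge tips it
- nose (a point): middle of the board's lower front edge (board x 0, y +100 mm, z 0); axes as the board
- bench: low plywood bench riser, fixed, 210 mm wide (x), 250 mm long (y = -250 to 0 mm), flat waxed top 80 mm above its origin, with two wooden side rails 170 mm apart inside and 10 mm high. Origin: at table height below the middle of its edge at the gap; +y points across the gap to the rack
- rack: fixed drying rack; white top 210 mm wide (x), y 0 to 240 mm, 80 mm above the origin, 108 to 118 mm beyond the bench's edge and 1 to 4 mm lower. Origin: 80 mm below the middle of its gap edge; +y away from the gap. Side rails 10 mm high, 174 mm apart inside, flared over the first 45 mm. Wooden end stop 30 mm high, face at y 205 mm: the board's origin is at y 105 mm when home
- pot: unfired white pot, 74 mm diameter at most, 130 mm high, about 0.6 kg, loose on the plaster slab 55 to 63 mm ahead (+y) of the board's origin; the centre of mass of board and pot lies 38 to 50 mm ahead of it. Origin: centre of its underside
- mould: bystander: white plaster block mould 90 x 70 x 100 mm on the table. Origin: centre of its underside
- jug: bystander: white jug with a handle, 84 mm diameter, 130 mm high. Origin: centre of its underside
- bowl: bystander: white bowl, 130 mm diameter, 60 mm high. Origin: centre of its underside
There are look-alikes about, which are no part of the job. Leave any blue or red look-alike of the pot alone.

How it is judged:
By the outcome, as a careful person would: the job done as asked, in the order asked, and still so for the second after the job is handed in, with the robot touching nothing.
It also fails if it takes over 72 s, if anything falls off the work surface, if the arm or the gripper's body presses on something with over 40 N, if the wrist force passes 120 N, or if a joint passes its speed limit or range.

### The arm

A 6-joint arm with a two-finger parallel gripper is mounted at the origin on the work surface. World frame = base frame: x ahead of the robot, y to its left, z up, the work surface at z = 0. Lengths are in m, angles in rad, forces in N, time in s.
With the tool pointing down it reaches from about 0.275 to 0.825 m from the base axis. Payload 4.9 kg.
Tool frame: the origin (TCP) lies on the mounting face of the last link; the fingertips stand 173 mm ahead of it and the grasp point (between the pads) lies 155 mm ahead of it (manip.finger_overhang is the z of the fingertips in the tool frame, in m); z points along the fingers, y is the line along which they close (so a half turn about z gives the same grasp; the last joint's range is limited). The gripper opens to 85 mm and grips with 20 to 120 N. Pads are 22 mm wide; open, the fingers measure 114 mm over their backs; the gripper's body (76 mm by 85 mm) begins 54 mm behind the grasp point. The pads swing forward as they close: fully open they stand 13 mm farther back than shut.
Start: joints at [-1.461, 0.326, -0.193, 1.052, 0, 1.437], TCP at [0.133, -0.534, 0.405] pointing down, gripper open.
Joint ranges: [-2.65, 2.65], [-0.97, 1.79], [-1.3, 1.35], [-1.93, 2.1], [-1.47, 1.37], [-3.14, 3.14]. Speed limits (rad/s): [2.57, 2.57, 3.14, 3.14, 3.14, 3.14].

### API

Orientations are given as [roll, pitch, yaw] about the fixed x, y, z axes, in that order (R = Rz(yaw) Ry(pitch) Rx(roll)).
In Python, from plant import manip, eyes, finder gives the robot as it stands.
- The arm moves only by the tool send_rows, never from a script. Its argument "steps" is a list of rows, each a list of 7 numbers: the opening, from 0 (shut) to 1 (fully open), then the shift along the world's x, y, z in m, then the turn, a rotation vector about the world's x, y, z in rad. In form: [[fingers, dx, dy, dz, ax, ay, az], ...]. A call has exactly 10 rows; each row shifts and turns the commanded pose from where the row before left it; what a row does not reach is not made up. A row lasts 1/8 s, in which the tool goes at most 62.5 mm and 10.7 degrees, less where a joint would pass 70% of its speed; a pose out of reach is approached as far as the arm can. A call is refused whole if a number of a shift passes 0.0625 or a number of a turn 0.188, either way. A call with a gripper value outside its range is refused whole. The fingers move at their own pace and stop on an object; the grip force is fixed at half the most. Time passes only in rows, so rows that do not move let the fingers close, or fill a call up. It gives the time, the measured TCP pose, the force, the opening and the grip force at its end, in the units of the state.
- manip.get_state(): the state, without advancing time (a new reading comes with each control period).
- eyes.get_image(name): name is "side" or "top" or "wrist"; returns (picture, depth): 400x640x3 uint8, red, green, blue; 400x640 float32, m along the optical axis (not along the pixel's ray), 0 where there is no reading.
- eyes.camera_params(name): a dict with "fx", "fy", "cx", "cy" (pixels), "R" (3x3) and "t" (3): a world point X has camera coordinates R X + t. Camera axes: x right, y down, z forward; pixel columns grow to the right and rows downward; lengths in m; the calibration is good to about 2 mm. A picture is of the moment at which its call begins: read the wrist's pose just before it. camera_params takes no time and is no camera call; for the wrist camera it gives the pose at the moment of the call.
- manip.close_job(): hands the job in; it is judged then, once.
Trained networks look in the newest picture that a camera, given by its name, has taken for a name from the list of things; names that differ only in an ending like _2 or _b are one class to them, and where a whole thing is asked for, a point or a joint stands for the part that bears it (a point fixed in the world has none). Each returns a list of dicts, best first, with "conf" (0 to 1); they miss things now and then, are a little off and sometimes report something else, mostly with a low value. They report only what shows in the picture. A call takes as long as a camera call. They do not tell look-alikes from the thing itself.
- finder.boxes_of(camera, target): "bbox" ([left, top, right, bottom] in pixels, round what is visible of it).
The state is a dict: "t": time; "joint_pos": joint angles; "dq": joint speeds; "effort": joint torques, N m; "eef_pos": TCP position; "tcp_rot": TCP orientation; "force": force on the tool from outside, world axes, zero at the start; "wrist_torque": the same for the moment, N m; "opening": finger opening in m; "grasp_force": force on a finger pad.
Only numpy, scipy, OpenCV 4.12 (cv2) and the standard library are available. Lean on these libraries where they do the work, as an engineer would, in place of code of your own. Each camera call takes 0.05 s, during which the arm holds its last target. There are 200 camera calls.

## Working session

There is one attempt and no reset: what is moved stays moved. The work goes in short steps, Python scripts to look and compute and a tool call to move; the robot and the scene stay as the last step left them, time stands still between calls to the robot, and variables do not carry over. Pictures are saved under pics/ and viewed, at most 10 in all, crops included, and the job is handed in when it is done.

Besides the shell and the picture viewer there is one more tool, called after "Request:" by a JSON object that holds its "fn" and its "kwargs". send_rows: Moves the arm, as the interface text tells. Its arguments: {"type":"object","properties":{"steps":{"type":"array","items":{"type":"array","items":{"type":"number"}}}},"required":["steps"]}

```bash
ls; mkdir -p pics; python3 - <<'E'
from plant import manip, eyes, finder
import cv2,numpy as np
print(manip.get_state(), manip.finger_overhang)
ims=[]
for c in ("top","side"):
    p,d=eyes.get_image(c); np.savez(f'pics/{c}0.npz',p=p,d=d)
    print(c,eyes.camera_params(c))
    for n in ("board","pot","bench","rack","mould","jug","bowl"):
        print(c,n,[(np.round(b['bbox']).tolist(),round(b['conf'],2)) for b in finder.boxes_of(c,n)[:3]])
    cv2.imwrite(f'pics/{c}0.png',p[...,::-1])
E
```

```text
pics
{'t': 0.0, 'joint_pos': array([-1.46120097e+00,  3.26930759e-01, -1.93535143e-01,  1.05198020e+00,
        2.43705207e-05,  1.43658152e+00]), 'dq': array([ 0.00134095,  0.00046144,  0.00101865, -0.00026611,  0.00150091,
       -0.00142188]), 'effort': array([ 4.22224075e-04, -4.43401265e+01,  2.62438953e+01,  1.55620737e-02,
       -2.16852632e-04,  2.08942163e-05]), 'eef_pos': array([ 0.13274848, -0.53347008,  0.40392722]), 'tcp_rot': array([-3.13996098e+00, -2.44911175e-04,  2.43809946e-01]), 'force': array([ 0.51285506, -0.17600806,  0.23323533]), 'wrist_torque': array([-0.02462992, -0.03313401,  0.03122998]), 'grasp_force': 0.0, 'opening': 0.08525680083012872} 0.1734
top {'fx': 419.10531679412935, 'fy': 419.10531679412935, 'cx': 320.6585762331992, 'cy': 194.23629023347092, 'R': array([[ 0.00808995, -0.99992848, -0.00880855],
       [-0.98150394, -0.00625534, -0.1913397 ],
       [ 0.19127091,  0.01019355, -0.98148435]]), 't': array([-0.14772673,  0.54871105,  0.84879277])}
top board [([266.0, 176.0, 374.0, 271.0], 0.63)]
top pot [([318.0, 116.0, 357.0, 161.0], 0.89), ([266.0
[... 337 characters left out ...]
 'fy': 361.5974297160298, 'cx': 322.01459018414744, 'cy': 200.65444646782097, 'R': array([[ 0.94940313,  0.31350562,  0.01865277],
       [ 0.25043649, -0.71989368, -0.64732886],
       [-0.18951322,  0.61924738, -0.76198256]]), 't': array([-0.47327113, -0.16964799,  1.03461057])}
side board [([237.0, 155.0, 347.0, 253.0], 0.76)]
side pot [([352.0, 212.0, 397.0, 273.0], 0.82), ([182.0, 176.0, 223.0, 240.0], 0.73), ([378.0, 178.0, 414.0, 236.0], 0.63)]
side bench [([221.0, 152.0, 359.0, 284.0], 0.74)]
side rack [([313.0, 80.0, 404.0, 173.0], 0.61)]
side mould [([405.0, 232.0, 466.0, 296.0], 0.77)]
side jug [([427.0, 137.0, 477.0, 200.0], 0.74)]
side bowl [([192.0, 300.0, 269.0, 377.0], 0.67)]
```

View pics/top0.png

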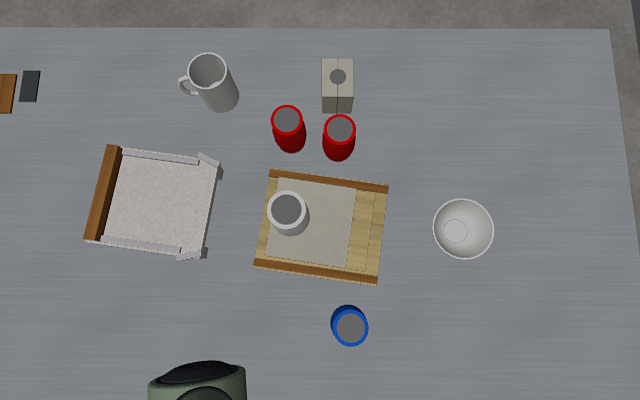

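View pics/side0.png

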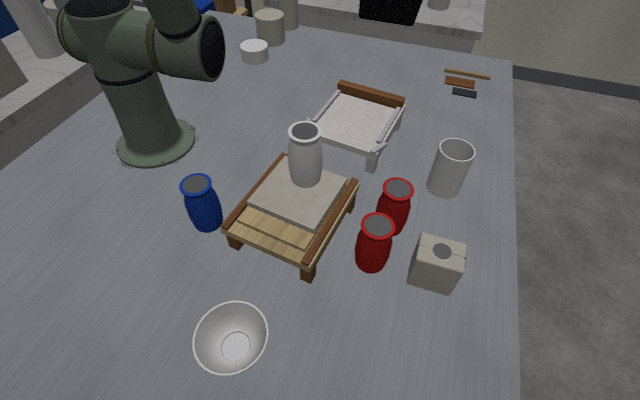

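The top view shows the white pot at (287,212) standing on the plaster slab of the board, with the bare ledge at about (365,235) and the rack to the left at (155,200). The red (288,128 and 339,137) and blue (349,326) pots are look-alikes standing off the board, so the white one on the slab is the one meant. The bowl is at (463,229), behind the bench's tail.

```bash
cat > h.py <<'E'
import numpy as np,cv2
def cloud(d,c):
    v,u=np.mgrid[:d.shape[0],:d.shape[1]]
    P=np.stack([(u-c['cx'])/c['fx']*d,(v-c['cy'])/c['fy']*d,d],-1)
    return (P-c['t'])@c['R']
def rect(P):
    r=cv2.minAreaRect(P[:,:2].astype(np.float32)*1000); return np.round(r[0],1),np.round(r[1],1),round(r[2],2),np.round(cv2.boxPoints(r)).tolist()
E
python3 - <<'E'
from plant import eyes
from h import *
w=eyes.camera_params('wrist'); print('wristcam pos',-w['R'].T@w['t'], w['R'])
for c,bx in (('top',((250,165,392,290),(80,140,225,268))),('side',((218,120,362,288),(305,75,410,175)))):
    z=np.load(f'pics/{c}0.npz'); X=cloud(z['d'],eyes.camera_params(c))
    T=X[300:330,380:420] if c=='top' else X[300:330,300:340]
    print(c,'table z',np.median(T[...,2]))
    for (l,t,r,b),nm in zip(bx,('bench','rack')):
        Q=X[t:b,l:r]; C=z['p'][t:b,l:r]
        hist=np.histogram(Q[...,2],np.arange(.06,.14,.003)); print(nm,dict(zip(np.round(hist[1]*1000).astype(int).tolist(),hist[0].tolist())))
        for lo,hi in ((.07,.086),(.086,.098),(.101,.115),(.07,.125)):
            m=((Q[...,2]>lo)&(Q[...,2]<hi)).astype(np.uint8)
            n,L,S,_=cv2.connectedComponentsWithStats(cv2.morphologyEx(m,cv2.MORPH_OPEN,np.ones((3,3),np.uint8)))
            if n<2: continue
            k=1+S[1:,4].argmax(); P=Q[L==k]; print(lo,hi,len(P),'z',round(np.median(P[:,2]),4),rect(P))
E
```

```text
wristcam pos [ 0.20220702 -0.51663636  0.37371902] [[ 0.24137101 -0.9704323  -0.00108627]
 [-0.93042044 -0.23173688  0.28392925]
 [-0.27578584 -0.0675216  -0.95884462]]
top table z -0.0005280259983451441
bench {60: 0, 63: 0, 66: 0, 69: 0, 72: 3, 75: 381, 78: 1613, 81: 368, 84: 112, 87: 1426, 90: 1665, 93: 250, 96: 4, 99: 2, 102: 208, 105: 2974, 108: 1775, 111: 39, 114: 0, 117: 1, 120: 0, 123: 0, 126: 0, 129: 0, 132: 1, 135: 1}
0.07 0.086 1037 z 0.0794 (array([ 464.2, -257.5]), array([ 26.4, 170.5]), 81.44, [[378.0, -258.0], [547.0, -283.0], [550.0, -257.0], [382.0, -232.0]])
0.086 0.098 1525 z 0.0915 (array([ 469.6, -224.3]), array([ 39.2, 160.2]), 81.5, [[387.0, -232.0], [546.0, -256.0], [552.0, -217.0], [393.0, -193.0]])
0.101 0.115 4976 z 0.1075 (array([ 484.5, -125.3]), array([160.1, 160.4]), 81.46, [[393.0, -193.0], [552.0, -216.0], [576.0, -58.0], [417.0, -34.0]])
0.07 0.125 10804 z 0.0925 (array([ 479.9, -146.1]), array([250.2, 210.3]), 82.06, [[358.0, -255.0], [567.0, -285.0], [601.0, -37.0], [393.0, -8.0]])
rack {60: 44, 63: 39, 66: 32, 69: 45, 72: 1297, 75: 5851, 78: 1565, 
[... 1717 characters left out ...]
, 93: 55, 96: 67, 99: 70, 102: 99, 105: 329, 108: 30, 111: 0, 114: 0, 117: 0, 120: 0, 123: 0, 126: 1, 129: 0, 132: 2, 135: 4}
0.07 0.086 3195 z 0.0764 (array([534.6, 185.2]), array([216.7, 195.2]), 82.69, [[424.0, 90.0], [618.0, 65.0], [645.0, 280.0], [452.0, 305.0]])
0.086 0.098 222 z 0.0918 (array([547.3, 288.9]), array([  8.5, 189.9]), 82.29, [[453.0, 297.0], [641.0, 272.0], [642.0, 280.0], [454.0, 306.0]])
0.101 0.115 413 z 0.106 (array([544.9, 300.5]), array([ 30. , 199.5]), 81.04, [[444.0, 301.0], [641.0, 270.0], [646.0, 300.0], [449.0, 331.0]])
0.07 0.125 4477 z 0.0769 (array([533.8, 197.8]), array([249. , 213.4]), 85.03, [[417.0, 83.0], [629.0, 65.0], [651.0, 313.0], [438.0, 331.0]])
```

```bash
python3 - <<'E'
import cv2
p=cv2.imread('pics/top0.png')[130:300,80:400]
cv2.imwrite('pics/crop.png',cv2.resize(p,None,fx=2.5,fy=2.5,interpolation=cv2.INTER_CUBIC))
E
```

```text
(no output)
```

View pics/crop.png

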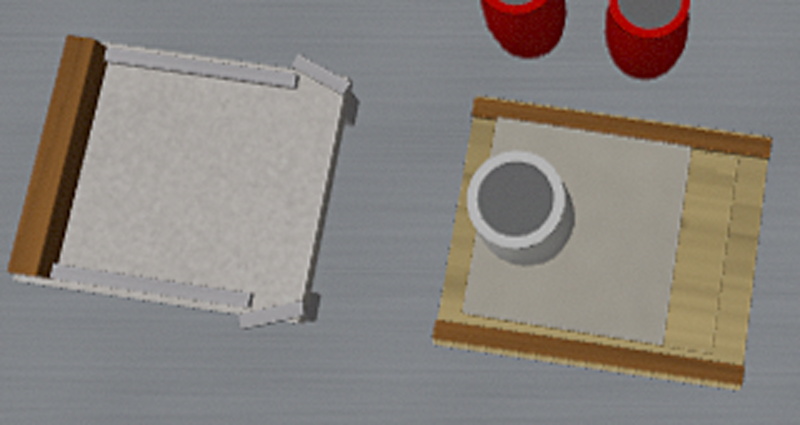

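The crop shows the white pot at (515,200) standing on the slab, and the bare ledge at about (710,250). Both cameras agree on these values (mm):

| Point | Position |
|---|---|
| Middle of the step | (473, -206) |
| Ledge height z | 91.5 |
| Nose to bench edge | 24 |
| Gap | about 113 |
| Rack stop face | (541, 290) |

The total push is about 340 mm along heading (0.138, 0.990). The wrist camera sits on the tool's +x side, so I'll turn the tool to keep it behind, away from the pot.

Request:
{"fn": "send_rows", "kwargs": {"steps": [[0,0.014,0.013,0,0,0,0.18],[0,0.014,0.013,0,0,0,0.18],[0,0.014,0.013,0,0,0,0.18],[0,0.014,0.013,0,0,0,0.18],[0,0.014,0.013,0,0,0,0.18],[0,0.014,0.013,0,0,0,0.18],[0,0.014,0.013,0,0,0,0.18],[0,0.014,0.013,0,0,0,0.18],[0,0.014,0.013,0,0,0,0.18],[0,0.014,0.013,0,0,0,0.18]]}}

```text
t: 2.05
eef_pos: [0.2732, -0.4033, 0.4048]
tcp_rot: [-3.142, 0.0, 2.05]
force: [-0.1, -0.8, 0.3]
opening: 0.0003
grasp_force: 0.0
```

Request:
{"fn": "send_rows", "kwargs": {"steps": [[0,0.014,0.013,0,0,0,0.18],[0,0.014,0.013,0,0,0,0.18],[0,0.014,0.013,0,0,0,0.18],[0,0.014,0.013,0,0,0,0.18],[0,0.014,0.013,0,0,0,0.18],[0,0.014,0.013,0,0,0,0.18],[0,0.014,0.013,0,0,0,0.18],[0,0.014,0.013,0,0,0,0.18],[0,0.014,0.013,0,0,0,0.18],[0,0.014,0.013,0,0,0,0.18]]}}

```text
t: 3.3
eef_pos: [0.4132, -0.2733, 0.4048]
tcp_rot: [-3.141, 0.0, -2.433]
force: [0.0, 0.2, -0.2]
opening: 0.0
grasp_force: 0.0
```

Request:
{"fn": "send_rows", "kwargs": {"steps": [[0,0.014,0.013,0,0,0,0.18],[0,0.014,0.013,0,0,0,0.18],[0,0.014,0.013,0,0,0,0.18],[0,0.014,0.013,0,0,0,0.18],[0,0,0,-0.02,0,0,0.007],[0,0,0,-0.02,0,0,0],[0,0,0,-0.02,0,0,0],[0,0,0,-0.01,0,0,0],[0,0,0,-0.01,0,0,0],[0,0,0,0,0,0,0]]}}

```text
t: 4.55
eef_pos: [0.4687, -0.2217, 0.3243]
tcp_rot: [3.141, 0.0, -1.712]
force: [-0.3, 0.2, 0.8]
opening: -0.0002
grasp_force: 0.0
```

```bash
python3 - <<'E'
from plant import manip, eyes
from h import *
s=manip.get_state(); print({k:np.round(s[k],4) for k in('t','eef_pos','tcp_rot','force','opening','joint_pos')})
c=eyes.camera_params('wrist'); p,d=eyes.get_image('wrist'); cv2.imwrite('pics/w1.png',p[...,::-1])
X=cloud(d,c); np.savez('pics/w1.npz',X=X,p=p)
T=s['eef_pos']
for lo,hi in((.086,.098),(.102,.114)):
    m=(X[...,2]>lo)&(X[...,2]<hi)&(d>0); m=cv2.morphologyEx(m.astype(np.uint8),cv2.MORPH_OPEN,np.ones((5,5),np.uint8))
    n,L,S,_=cv2.connectedComponentsWithStats(m)
    for k in range(1,n):
        if S[k,4]>800: P=X[L==k]; print(lo,S[k].tolist(),'z',round(np.median(P[:,2]),4),rect(P))
E
```

```text
{'t': np.float64(4.55), 'eef_pos': array([ 0.4687, -0.2217,  0.3243]), 'tcp_rot': array([ 3.1409e+00,  4.0000e-04, -1.7124e+00]), 'force': array([-0.2517,  0.1533,  0.8064]), 'opening': np.float64(-0.0002), 'joint_pos': array([-0.5843,  0.3394, -0.3949,  0.8373,  0.    , -2.0135])}
0.086 [454, 129, 46, 190, 4923] z 0.0899 (array([ 377.5, -197.4]), array([123.7,  17.1]), 81.82, [[360.0, -257.0], [377.0, -260.0], [395.0, -137.0], [378.0, -135.0]])
0.086 [143, 130, 43, 190, 4675] z 0.0897 (array([ 561.4, -223. ]), array([123.5,  17. ]), 81.79, [[544.0, -283.0], [561.0, -285.0], [579.0, -163.0], [562.0, -161.0]])
0.086 [573, 145, 67, 104, 1998] z 0.0919 (array([ 303.1, -208.9]), array([66. , 26.3]), 72.32, [[281.0, -236.0], [306.0, -244.0], [326.0, -181.0], [301.0, -173.0]])
0.086 [184, 173, 274, 72, 18553] z 0.0918 (array([ 467.9, -225.3]), array([ 41.4, 160. ]), 81.54, [[386.0, -234.0], [544.0, -258.0], [550.0, -217.0], [392.0, -193.0]])
0.086 [0, 261, 85, 82, 1919] z 0.092 (array([ 648.9, -190.3]), array([29.8, 67.6]), 22.55, [[622.0, -165.0], [648.0, -227.0], [676.0, -216.0], [650.0, -153.0]])
0.102 [598, 165, 42, 91, 1799] z 0.1076 (array([ 304.9, -204.3]), array([53.5, 17.4]), 84.06, [[293.0, -230.0], [311.0, -232.0], [316.0, -179.0], [299.0, -177.0]])
0.102 [180, 247, 114, 64, 5238] z 0.1078 (array([ 520.8, -194. ]), array([39.9, 64.8]), 81.92, [[486.0, -209.0], [550.0, -218.0], [556.0, -179.0], [491.0, -170.0]])
0.102 [350, 248, 111, 61, 4965] z 0.1078 (array([ 425.6, -181.3]), array([37.3, 63.5]), 80.45, [[391.0, -194.0], [454.0, -205.0], [460.0, -168.0], [397.0, -158.0]])
0.102 [0, 279, 62, 78, 1820] z 0.1078 (array([ 647. , -186.6]), array([21.2, 57.1]), 10.37, [[631.0, -160.0], [642.0, -217.0], [663.0, -213.0], [652.0, -157.0]])
```

View pics/w1.png

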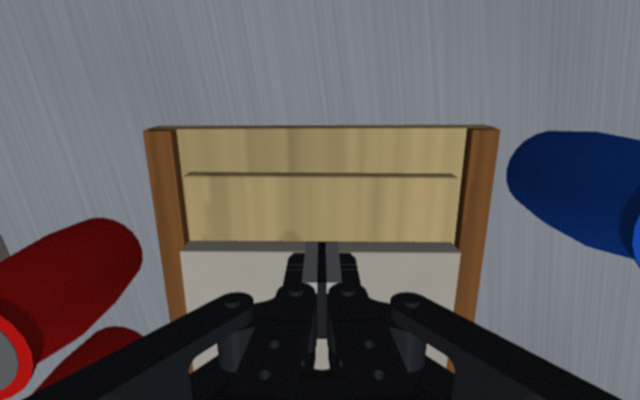

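The wrist view from behind shows the ledge band at rows 175–245 with the step edge at about row 245, and the shut fingertips centred at column 322. The ledge top is at z 0.092, the step's middle is at (471, -205), and the tool is 16 mm behind it. I'll descend and press.

Request:
{"fn": "send_rows", "kwargs": {"steps": [[0,0,0,-0.015,0,0,0],[0,0,0,-0.015,0,0,0],[0,0,0,-0.012,0,0,0],[0,0,0,-0.006,0,0,0],[0,0,0,-0.003,0,0,0],[0,0,0,-0.002,0,0,0],[0,0,0,-0.001,0,0,0],[0,0,0,-0.001,0,0,0],[0,0,0,-0.001,0,0,0],[0,0,0,0,0,0,0]]}}

```text
t: 5.85
eef_pos: [0.4688, -0.2217, 0.2687]
tcp_rot: [-3.142, -0.0, -1.712]
force: [-0.4, -0.0, -0.6]
opening: -0.0001
grasp_force: 0.0
```

Request:
{"fn": "send_rows", "kwargs": {"steps": [[0,0,0,-0.0005,0,0,0],[0,0,0,-0.0005,0,0,0],[0,0,0,-0.0005,0,0,0],[0,0,0,-0.0005,0,0,0],[0,0,0,-0.0005,0,0,0],[0,0,0,0,0,0,0],[0,0,0,0,0,0,0],[0,0,0,0,0,0,0],[0,0,0,0,0,0,0],[0,0,0,0,0,0,0]]}}

```text
t: 7.1
eef_pos: [0.4688, -0.2217, 0.2662]
tcp_rot: [-3.142, 0.0, -1.712]
force: [-0.8, -0.3, 0.0]
opening: -0.0003
grasp_force: 0.0
```

Request:
{"fn": "send_rows", "kwargs": {"steps": [[0,0,0,-0.0004,0,0,0],[0,0,0,-0.0004,0,0,0],[0,0,0,-0.0004,0,0,0],[0,0,0,-0.0004,0,0,0],[0,0,0,0,0,0,0],[0,0,0,0,0,0,0],[0,0,0,0,0,0,0],[0,0,0,0,0,0,0],[0,0,0,0,0,0,0],[0,0,0,0,0,0,0]]}}

```text
t: 8.35
eef_pos: [0.4687, -0.2217, 0.2654]
tcp_rot: [-3.141, -0.0, -1.712]
force: [-2.4, 2.3, 9.1]
opening: -0.0006
grasp_force: 4.3
```

Request:
{"fn": "send_rows", "kwargs": {"steps": [[0,0,0,-0.0003,0,0,0],[0,0,0,-0.0003,0,0,0],[0,0.00015,0.001,0,0,0,0],[0,0.00015,0.001,0,0,0,0],[0,0.00015,0.001,0,0,0,0],[0,0.00015,0.001,0,0,0,0],[0,0.00015,0.001,0,0,0,0],[0,0.00015,0.001,0,0,0,0],[0,0.00015,0.001,0,0,0,0],[0,0.00015,0.001,0,0,0,0]]}}

```text
t: 9.6
eef_pos: [0.4708, -0.2154, 0.2654]
tcp_rot: [-3.139, -0.005, -1.713]
force: [-1.4, -4.3, 6.5]
opening: 0.0002
grasp_force: 3.4
```

```bash
cat > m.py <<'E'
from plant import manip, eyes
from h import *
s=manip.get_state(); print({k:np.round(s[k],4).tolist() for k in('t','eef_pos','force')})
def slab(c):
    p,d=eyes.get_image(c); X=cloud(d,eyes.camera_params(c)); 
    m=(X[...,2]>.098)&(X[...,2]<.116)&(X[...,0]>.36)&(X[...,0]<.66)&(X[...,1]>-.3)&(X[...,1]<.275)
    n,L,S,_=cv2.connectedComponentsWithStats(cv2.morphologyEx(m.astype(np.uint8),cv2.MORPH_OPEN,np.ones((3,3),np.uint8)))
    P=X[L==1+S[1:,4].argmax()]; A=np.c_[P[:,:2]-P[:,:2].mean(0),np.ones(len(P))]; f=np.linalg.lstsq(A,P[:,2],rcond=None)[0]
    q=(X[...,2]>.19)&(X[...,2]<.245)&(abs(X[...,0]-P[:,0].mean())<.1)&(abs(X[...,1]-P[:,1].mean()-.045)<.07)
    print(c,len(P),rect(P),'plane',np.round(f,4),'pot top',np.round(X[q].mean(0),4) if q.any() else None)
    return p
E
python3 -c "
from m import *
slab('top');slab('side')"
```

```text
{'t': 9.6, 'eef_pos': [0.4708, -0.2154, 0.2654], 'force': [-1.364, -4.2846, 6.458]}
top 658 (array([544.7, -96.7]), array([87.8, 49.8]), 81.08, [[513.0, -136.0], [562.0, -144.0], [576.0, -57.0], [527.0, -49.0]]) plane [-0.0026  0.002   0.1075] pot top [ 0.4894 -0.0832  0.2367]
side 1794 (array([ 515.7, -131.8]), array([161.8,  99.6]), 81.64, [[455.0, -205.0], [553.0, -219.0], [577.0, -59.0], [478.0, -44.0]]) plane [-0.0205  0.0096  0.1073] pot top [ 0.4935 -0.1009  0.2239]
```

Request:
{"fn": "send_rows", "kwargs": {"steps": [[0,0.00015,0.001,-0.0003,0,0,0],[0,0.00015,0.001,-0.0003,0,0,0],[0,0.00015,0.001,0,0,0,0],[0,0.00015,0.001,0,0,0,0],[0,0.00015,0.001,0,0,0,0],[0,0.00015,0.001,0,0,0,0],[0,0.00015,0.001,0,0,0,0],[0,0.00015,0.001,0,0,0,0],[0,0.00015,0.001,0,0,0,0],[0,0.00015,0.001,0,0,0,0]]}}

```text
t: 10.95
eef_pos: [0.4728, -0.206, 0.2654]
tcp_rot: [-3.137, -0.007, -1.714]
force: [-1.4, -5.4, 9.8]
opening: -0.0001
grasp_force: 4.8
```

Request:
{"fn": "send_rows", "kwargs": {"steps": [[0,0.0002,0.0015,-0.0003,0,0,0],[0,0.0002,0.0015,-0.0003,0,0,0],[0,0.0002,0.0015,-0.0003,0,0,0],[0,0.0002,0.0015,0,0,0,0],[0,0.0002,0.0015,0,0,0,0],[0,0.0002,0.0015,0,0,0,0],[0,0.0002,0.0015,0,0,0,0],[0,0.0002,0.0015,0,0,0,0],[0,0.0002,0.0015,0,0,0,0],[0,0.0002,0.0015,0,0,0,0]]}}

```text
t: 12.2
eef_pos: [0.4754, -0.1916, 0.2654]
tcp_rot: [-3.135, -0.009, -1.714]
force: [-0.7, -7.8, 12.8]
opening: -0.0003
grasp_force: 7.3
```

Request:
{"fn": "send_rows", "kwargs": {"steps": [[0,0.0003,0.002,-0.0003,0,0,0],[0,0.0003,0.002,-0.0003,0,0,0],[0,0.0003,0.002,0,0,0,0],[0,0.0003,0.002,0,0,0,0],[0,0.0003,0.002,0,0,0,0],[0,0.0003,0.002,0,0,0,0],[0,0.0003,0.002,0,0,0,0],[0,0.0003,0.002,0,0,0,0],[0,0.0003,0.002,0,0,0,0],[0,0.0003,0.002,0,0,0,0]]}}

```text
t: 13.45
eef_pos: [0.4789, -0.172, 0.2654]
tcp_rot: [-3.133, -0.01, -1.714]
force: [-1.1, -9.1, 16.6]
opening: 0.0001
grasp_force: 9.0
```

```bash
python3 -c "
from m import *
slab('top');p=slab('side');cv2.imwrite('pics/s1.png',p[60:300,200:480,::-1].repeat(2,0).repeat(2,1))"
```

```text
{'t': 13.45, 'eef_pos': [0.4789, -0.172, 0.2654], 'force': [-1.0558, -9.1118, 16.5646]}
top 196 (array([568.2, -30. ]), array([34.4, 24.6]), 85.3, [[555.0, -46.0], [579.0, -48.0], [582.0, -14.0], [557.0, -12.0]]) plane [0.0062 0.0089 0.1076] pot top [ 0.5063 -0.0313  0.2379]
side 1581 (array([529.1, -90. ]), array([162.4,  89. ]), 82.25, [[474.0, -164.0], [562.0, -176.0], [584.0, -16.0], [496.0, -4.0]]) plane [-0.0231  0.0109  0.1072] pot top [ 0.5035 -0.0582  0.2239]
```

View pics/s1.png

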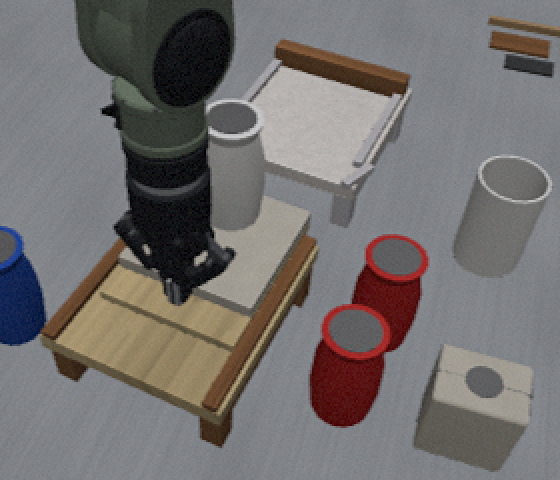

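The board has moved about 44 mm and sits square between the rails, with the pot upright and clear of the gripper. Press is 16.6 N, push 9 N. I'll carry on across the gap.

Request:
{"fn": "send_rows", "kwargs": {"steps": [[0,0.00035,0.0025,0,0,0,0],[0,0.00035,0.0025,0,0,0,0],[0,0.00035,0.0025,0,0,0,0],[0,0.00035,0.0025,0,0,0,0],[0,0.00035,0.0025,0,0,0,0],[0,0.00035,0.0025,0,0,0,0],[0,0.00035,0.0025,0,0,0,0],[0,0.00035,0.0025,0,0,0,0],[0,0.00035,0.0025,0,0,0,0],[0,0.00035,0.0025,0,0,0,0]]}}

```text
t: 14.8
eef_pos: [0.4825, -0.1469, 0.2654]
tcp_rot: [-3.133, -0.01, -1.714]
force: [-1.1, -8.8, 16.9]
opening: 0.0
grasp_force: 9.4
```

Request:
{"fn": "send_rows", "kwargs": {"steps": [[0,0.00035,0.0025,0,0,0,0],[0,0.00035,0.0025,0,0,0,0],[0,0.00035,0.0025,0,0,0,0],[0,0.00035,0.0025,0,0,0,0],[0,0.00035,0.0025,0,0,0,0],[0,0.00035,0.0025,0,0,0,0],[0,0.00035,0.0025,0,0,0,0],[0,0.00035,0.0025,0,0,0,0],[0,0.00035,0.0025,0,0,0,0],[0,0.00035,0.0025,0,0,0,0]]}}

```text
t: 16.05
eef_pos: [0.4861, -0.1218, 0.2654]
tcp_rot: [-3.133, -0.01, -1.714]
force: [-0.8, -9.3, 17.5]
opening: 0.0003
grasp_force: 9.6
```

Request:
{"fn": "send_rows", "kwargs": {"steps": [[0,0.00035,0.0025,0,0,0,0],[0,0.00035,0.0025,0,0,0,0],[0,0.00035,0.0025,0,0,0,0],[0,0.00035,0.0025,0,0,0,0],[0,0.00035,0.0025,0,0,0,0],[0,0.00035,0.0025,0,0,0,0],[0,0.00035,0.0025,0,0,0,0],[0,0.00035,0.0025,0,0,0,0],[0,0.00035,0.0025,0,0,0,0],[0,0.00035,0.0025,0,0,0,0]]}}

```text
t: 17.3
eef_pos: [0.4896, -0.0967, 0.2654]
tcp_rot: [-3.133, -0.009, -1.714]
force: [-1.4, -10.3, 17.8]
opening: 0.0
grasp_force: 10.0
```

Request:
{"fn": "send_rows", "kwargs": {"steps": [[0,0.00035,0.0025,0,0,0,0],[0,0.00035,0.0025,0,0,0,0],[0,0.00035,0.0025,0,0,0,0],[0,0.00035,0.0025,0,0,0,0],[0,0.00035,0.0025,0,0,0,0],[0,0.00035,0.0025,0,0,0,0],[0,0.00035,0.0025,0,0,0,0],[0,0.00035,0.0025,0,0,0,0],[0,0.00035,0.0025,0,0,0,0],[0,0.00035,0.0025,0,0,0,0]]}}

```text
t: 18.55
eef_pos: [0.4931, -0.0715, 0.2654]
tcp_rot: [-3.133, -0.009, -1.714]
force: [-0.5, -10.1, 18.4]
opening: -0.0003
grasp_force: 10.2
```

```bash
python3 -c "
from m import *
t=slab('top');p=slab('side');cv2.imwrite('pics/s2.png',np.vstack([p[60:300,200:480,::-1],t[110:290,80:360,::-1]]).repeat(1,0)[:, :].repeat(1,1))
im=cv2.imread('pics/s2.png');cv2.imwrite('pics/s2.png',cv2.resize(im,None,fx=1.42,fy=1.42,interpolation=cv2.INTER_CUBIC)[:600])"
```

```text
{'t': 18.55, 'eef_pos': [0.4931, -0.0715, 0.2654], 'force': [-0.4771, -10.1409, 18.3865]}
top 288 (array([438.7, -29.5]), array([46.9, 37.1]), 82.35, [[417.0, -50.0], [454.0, -55.0], [460.0, -9.0], [423.0, -4.0]]) plane [0.0221 0.0084 0.1074] pot top None
side 1247 (array([549.1,   8. ]), array([165.7,  78.2]), 82.58, [[500.0, -69.0], [577.0, -79.0], [599.0, 85.0], [521.0, 95.0]]) plane [-0.0236  0.0113  0.1071] pot top [0.5221 0.0422 0.2231]
```

View pics/s2.png

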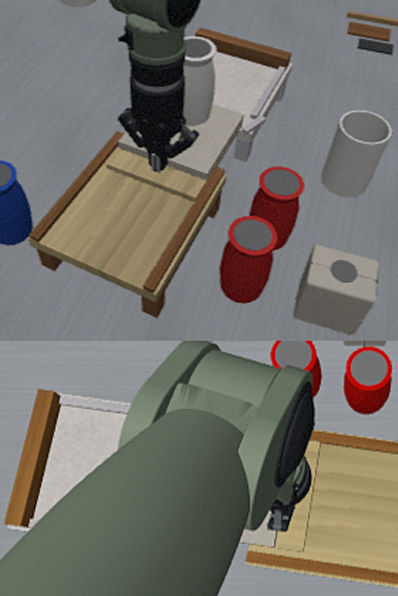

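The side view shows the nose over the rack's gap edge (about 8 mm on), the pot standing, the slab level and the board between the flared rails. I'll push about 12 mm further, then ease off the push and the press so the nose settles the last 3 mm gently.

Request:
{"fn": "send_rows", "kwargs": {"steps": [[0,0.00035,0.0025,0,0,0,0],[0,0.00035,0.0025,0,0,0,0],[0,0.00035,0.0025,0,0,0,0],[0,0.00035,0.0025,0,0,0,0],[0,0.00025,0.002,0,0,0,0],[0,0,0,0,0,0,0],[0,-0.0001,-0.0006,0.0002,0,0,0],[0,-0.0001,-0.0006,0.0002,0,0,0],[0,-0.0001,-0.0006,0.0002,0,0,0],[0,0,0,0,0,0,0]]}}

```text
t: 19.9
eef_pos: [0.4947, -0.0603, 0.2658]
tcp_rot: [-3.132, -0.004, -1.713]
force: [0.4, -3.0, 17.9]
opening: 0.0005
grasp_force: 8.6
```

Request:
{"fn": "send_rows", "kwargs": {"steps": [[0,-0.0001,-0.0005,0.0003,0,0,0],[0,-0.0001,-0.0005,0.0003,0,0,0],[0,0,0,0.0003,0,0,0],[0,0,0,0.0003,0,0,0],[0,0,0,0.0003,0,0,0],[0,0,0,0.0003,0,0,0],[0,0,0,0.0002,0,0,0],[0,0,0,0.0002,0,0,0],[0,0,0,0,0,0,0],[0,0,0,0,0,0,0]]}}

```text
t: 21.15
eef_pos: [0.4937, -0.0603, 0.2663]
tcp_rot: [-3.135, -0.001, -1.713]
force: [2.7, -1.0, 4.5]
opening: -0.0
grasp_force: 3.0
```

Request:
{"fn": "send_rows", "kwargs": {"steps": [[0,0,0,0.0003,0,0,0],[0,0,0,0.0003,0,0,0],[0,0,0,0.0003,0,0,0],[0,0,0,0.0003,0,0,0],[0,0,0,0.0003,0,0,0],[0,0,0,0.0003,0,0,0],[0,0,0,0.0003,0,0,0],[0,0,0,0.0003,0,0,0],[0,0,0,0.0003,0,0,0],[0,0,0,0.0003,0,0,0]]}}

```text
t: 22.4
eef_pos: [0.4907, -0.0594, 0.267]
tcp_rot: [3.139, 0.0, -1.712]
force: [-0.7, -2.3, -1.5]
opening: 0.0003
grasp_force: 0.9
```

```bash
python3 -c "
from m import *
slab('side')"
```

```text
{'t': 22.4, 'eef_pos': [0.4907, -0.0594, 0.267], 'force': [-0.7202, -2.2554, -1.5327]}
side 1288 (array([540.6,  11.6]), array([184.1,  91.6]), 79.47, [[479.0, -71.0], [569.0, -87.0], [602.0, 94.0], [512.0, 110.0]]) plane [-0.026  -0.0055  0.1062] pot top [0.5211 0.0573 0.2215]
```

The press has come off gradually. The tail rose about 1.6 mm and the slab now slopes about 1° nose-down, so the nose has settled on the rack. Next I'll back off slightly, lift the tip about 3.5 mm clear of the ledge but still below the step's top, and push on the step alone.

Request:
{"fn": "send_rows", "kwargs": {"steps": [[0,-0.0001,-0.001,0,0,0,0],[0,-0.0001,-0.001,0,0,0,0],[0,0,0,0.001,0,0,0],[0,0,0,0.001,0,0,0],[0,0,0,0.001,0,0,0],[0,0,0,0,0,0,0],[0,0,0,0,0,0,0],[0,0.0001,0.001,0,0,0,0],[0,0.0001,0.001,0,0,0,0],[0,0.00015,0.001,0,0,0,0]]}}

```text
t: 23.7
eef_pos: [0.4918, -0.0588, 0.2707]
tcp_rot: [3.141, -0.002, -1.713]
force: [-1.7, -2.7, 0.0]
opening: -0.0
grasp_force: 1.3
```

Request:
{"fn": "send_rows", "kwargs": {"steps": [[0,0.00015,0.001,0,0,0,0],[0,0.0002,0.0015,0,0,0,0],[0,0.0003,0.002,0,0,0,0],[0,0.0003,0.002,0,0,0,0],[0,0.0003,0.002,0,0,0,0],[0,0.0003,0.002,0,0,0,0],[0,0.0003,0.002,0,0,0,0],[0,0.0003,0.002,0,0,0,0],[0,0.0003,0.002,0,0,0,0],[0,0.0003,0.002,0,0,0,0]]}}

```text
t: 24.95
eef_pos: [0.4946, -0.0399, 0.2707]
tcp_rot: [-3.142, -0.0, -1.712]
force: [-1.0, -1.6, -1.3]
opening: -0.0002
grasp_force: 1.1
```

Request:
{"fn": "send_rows", "kwargs": {"steps": [[0,0.00035,0.0025,0,0,0,0],[0,0.00035,0.0025,0,0,0,0],[0,0.00035,0.0025,0,0,0,0],[0,0.00035,0.0025,0,0,0,0],[0,0.00035,0.0025,0,0,0,0],[0,0.00035,0.0025,0,0,0,0],[0,0.00035,0.0025,0,0,0,0],[0,0.00035,0.0025,0,0,0,0],[0,0.00035,0.0025,0,0,0,0],[0,0.00035,0.0025,0,0,0,0]]}}

```text
t: 26.2
eef_pos: [0.498, -0.0149, 0.2707]
tcp_rot: [3.142, 0.0, -1.712]
force: [-0.0, -2.4, -1.5]
opening: 0.0001
grasp_force: 1.1
```

```bash
python3 -c "
from m import *
slab('side')"
```

```text
{'t': 26.2, 'eef_pos': [0.498, -0.0149, 0.2707], 'force': [-0.0307, -2.4435, -1.5062]}
side 1106 (array([559.3,  61.4]), array([169.9,  72.1]), 78.35, [[507.0, -14.0], [578.0, -29.0], [612.0, 137.0], [541.0, 152.0]]) plane [-0.0136 -0.007   0.1056] pot top [0.5299 0.1009 0.2212]
```

Request:
{"fn": "send_rows", "kwargs": {"steps": [[0,0.0003,0.002,0,0,0,0],[0,0.0003,0.002,0,0,0,0],[0,0.0003,0.002,0,0,0,0],[0,0.0003,0.002,0,0,0,0],[0,0.0003,0.002,0,0,0,0],[0,0.0003,0.002,0,0,0,0],[0,0.0003,0.002,0,0,0,0],[0,0.0003,0.002,0,0,0,0],[0,0.0003,0.002,0,0,0,0],[0,0.0003,0.002,0,0,0,0]]}}

```text
t: 27.5
eef_pos: [0.501, 0.0051, 0.2707]
tcp_rot: [-3.142, 0.0, -1.712]
force: [-0.1, -1.8, -1.3]
opening: -0.0
grasp_force: 1.2
```

Request:
{"fn": "send_rows", "kwargs": {"steps": [[0,0.0003,0.002,0,0,0,0],[0,0.0003,0.002,0,0,0,0],[0,0.0003,0.002,0,0,0,0],[0,0.0003,0.002,0,0,0,0],[0,0.0003,0.002,0,0,0,0],[0,0.0003,0.002,0,0,0,0],[0,0.0003,0.002,0,0,0,0],[0,0.0003,0.002,0,0,0,0],[0,0.0003,0.002,0,0,0,0],[0,0.0003,0.002,0,0,0,0]]}}

```text
t: 28.75
eef_pos: [0.5041, 0.0251, 0.2707]
tcp_rot: [-3.141, -0.0, -1.712]
force: [0.3, -4.3, 1.0]
opening: -0.0
grasp_force: 1.6
```

```bash
python3 -c "
from m import *
p=slab('side');cv2.imwrite('pics/s3.png',p[60:300,200:480,::-1].repeat(2,0).repeat(2,1))"
```

```text
{'t': 28.75, 'eef_pos': [0.5041, 0.0251, 0.2707], 'force': [0.3275, -4.2898, 1.0212]}
side 1039 (array([563.3, 102. ]), array([169.1,  73. ]), 80.53, [[513.0, 25.0], [585.0, 13.0], [613.0, 179.0], [541.0, 191.0]]) plane [-0.0187  0.0088  0.1042] pot top [0.5367 0.1392 0.2213]
```

View pics/s3.png

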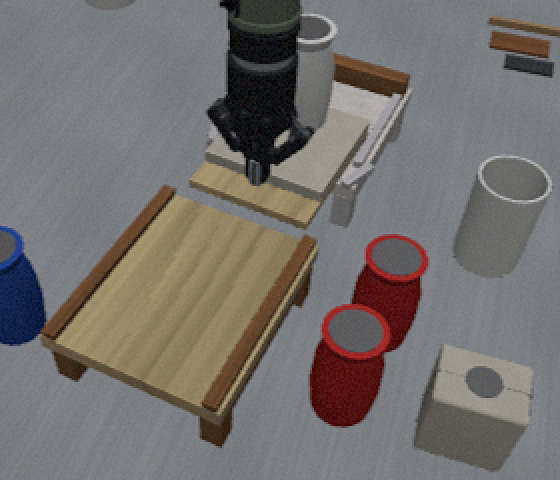

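The tail has cleared the bench and the board lies flat on the rack, with the pot upright. I'll carry on gently and raise the tip by a hair so it never loads the tail.

Request:
{"fn": "send_rows", "kwargs": {"steps": [[0,0.0002,0.002,0.0003,0,0,0],[0,0.0002,0.002,0.0003,0,0,0],[0,0.0002,0.002,0,0,0,0],[0,0.0002,0.002,0,0,0,0],[0,0.0002,0.002,0,0,0,0],[0,0.00025,0.002,0,0,0,0],[0,0.00025,0.002,0,0,0,0],[0,0.00025,0.002,0,0,0,0],[0,0.00025,0.002,0,0,0,0],[0,0.00025,0.002,0,0,0,0]]}}

```text
t: 30.05
eef_pos: [0.5063, 0.0451, 0.2713]
tcp_rot: [3.142, 0.0, -1.712]
force: [-0.6, -2.2, -1.6]
opening: 0.0001
grasp_force: 1.2
```

Request:
{"fn": "send_rows", "kwargs": {"steps": [[0,0.00025,0.002,0,0,0,0],[0,0.00025,0.002,0,0,0,0],[0,0.00025,0.002,0,0,0,0],[0,0.00025,0.002,0,0,0,0],[0,0.00025,0.002,0,0,0,0],[0,0.00025,0.002,0,0,0,0],[0,0.00025,0.002,0,0,0,0],[0,0.00025,0.002,0,0,0,0],[0,0.00025,0.002,0,0,0,0],[0,0.00025,0.002,0,0,0,0]]}}

```text
t: 31.3
eef_pos: [0.5088, 0.0651, 0.2713]
tcp_rot: [-3.142, 0.0, -1.712]
force: [-1.0, -2.5, -1.1]
opening: -0.0001
grasp_force: 1.2
```

Request:
{"fn": "send_rows", "kwargs": {"steps": [[0,0.0003,0.002,0,0,0,0],[0,0.0003,0.002,0,0,0,0],[0,0.0003,0.002,0,0,0,0],[0,0.0003,0.002,0,0,0,0],[0,0.0003,0.002,0,0,0,0],[0,0.0003,0.002,0,0,0,0],[0,0.0003,0.002,0,0,0,0],[0,0.0003,0.002,0,0,0,0],[0,0.0003,0.002,0,0,0,0],[0,0.0003,0.002,0,0,0,0]]}}

```text
t: 32.55
eef_pos: [0.5118, 0.0851, 0.2713]
tcp_rot: [-3.142, 0.0, -1.712]
force: [-1.0, -2.2, -1.3]
opening: -0.0002
grasp_force: 1.2
```

Request:
{"fn": "send_rows", "kwargs": {"steps": [[0,0.0003,0.002,0,0,0,0],[0,0.0003,0.002,0,0,0,0],[0,0.0003,0.002,0,0,0,0],[0,0.0003,0.002,0,0,0,0],[0,0.0003,0.002,0,0,0,0],[0,0.0003,0.002,0,0,0,0],[0,0.0003,0.002,0,0,0,0],[0,0.0002,0.0015,0,0,0,0],[0,0.0002,0.0015,0,0,0,0],[0,0.0001,0.001,0,0,0,0]]}}

```text
t: 33.8
eef_pos: [0.5144, 0.1031, 0.2713]
tcp_rot: [3.142, -0.0, -1.712]
force: [-0.4, -1.7, -1.6]
opening: 0.0
grasp_force: 1.2
```

```bash
python3 -c "
from m import *
p=slab('side');cv2.imwrite('pics/s4.png',p[40:240,240:480,::-1].repeat(3,0).repeat(3,1))"
```

```text
{'t': 33.8, 'eef_pos': [0.5144, 0.1031, 0.2713], 'force': [-0.3884, -1.7399, -1.6372]}
side 896 (array([572.5, 180.8]), array([171.9,  74.1]), 81.06, [[523.0, 102.0], [596.0, 90.0], [622.0, 260.0], [549.0, 271.0]]) plane [-0.0098  0.0056  0.1042] pot top [0.5485 0.2178 0.2202]
```

View pics/s4.png

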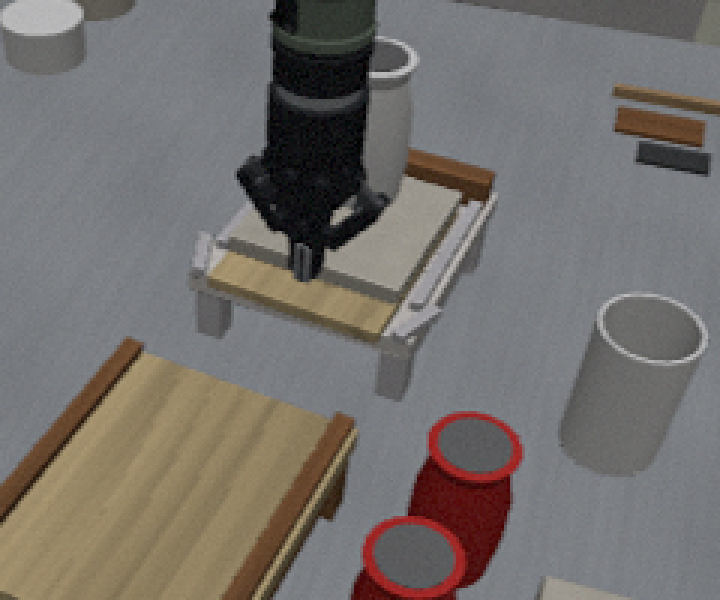

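The board is nearly home on the rack between its rails, with the pot upright at about (390,130). About 15–17 mm remain, so I'll creep in.

Request:
{"fn": "send_rows", "kwargs": {"steps": [[0,0.00015,0.0012,0,0,0,0],[0,0.00015,0.0012,0,0,0,0],[0,0.00015,0.0012,0,0,0,0],[0,0.00015,0.0012,0,0,0,0],[0,0.00015,0.001,0,0,0,0],[0,0.00015,0.001,0,0,0,0],[0,0.00015,0.001,0,0,0,0],[0,0.00015,0.001,0,0,0,0],[0,0.0001,0.0008,0,0,0,0],[0,0.0001,0.0008,0,0,0,0]]}}

```text
t: 35.1
eef_pos: [0.5158, 0.1134, 0.2713]
tcp_rot: [-3.142, -0.0, -1.712]
force: [-0.5, -2.3, -1.5]
opening: -0.0001
grasp_force: 1.3
```

Request:
{"fn": "send_rows", "kwargs": {"steps": [[0,0.0001,0.0006,0,0,0,0],[0,0.0001,0.0006,0,0,0,0],[0,0.0001,0.0006,0,0,0,0],[0,0.0001,0.0006,0,0,0,0],[0,0.0001,0.0006,0,0,0,0],[0,0.0001,0.0006,0,0,0,0],[0,0.0001,0.0006,0,0,0,0],[0,0.0001,0.0006,0,0,0,0],[0,0,0.0004,0,0,0,0],[0,0,0.0004,0,0,0,0]]}}

```text
t: 36.35
eef_pos: [0.5166, 0.119, 0.2713]
tcp_rot: [-3.142, 0.0, -1.712]
force: [-0.8, -2.2, -1.3]
opening: 0.0003
grasp_force: 1.3
```

Request:
{"fn": "send_rows", "kwargs": {"steps": [[0,0.0001,0.0005,0,0,0,0],[0,0.0001,0.0005,0,0,0,0],[0,0.0001,0.0005,0,0,0,0],[0,0,0.0004,0,0,0,0],[0,0,0.0004,0,0,0,0],[0,0,0.0004,0,0,0,0],[0,0,0.0004,0,0,0,0],[0,0,0.0004,0,0,0,0],[0,0,0,0,0,0,0],[0,0,0,0,0,0,0]]}}

```text
t: 37.6
eef_pos: [0.5174, 0.1215, 0.2714]
tcp_rot: [-3.14, -0.003, -1.714]
force: [1.1, -7.3, -1.3]
opening: 0.0002
grasp_force: 3.7
```

Force has risen to 7.3 N and the tool has stalled at the expected stop position. One small squeeze to seat the board, then I'll back off.

Request:
{"fn": "send_rows", "kwargs": {"steps": [[0,0.0001,0.0003,0,0,0,0],[0,0,0.0003,0,0,0,0],[0,0,0,0,0,0,0],[0,0,0,0,0,0,0],[0,0,0,0,0,0,0],[0,0,0,0,0,0,0],[0,0,0,0,0,0,0],[0,0,0,0,0,0,0],[0,0,0,0,0,0,0],[0,0,0,0,0,0,0]]}}

```text
t: 38.85
eef_pos: [0.5177, 0.1218, 0.2714]
tcp_rot: [-3.139, -0.004, -1.714]
force: [0.9, -8.7, -2.6]
opening: 0.0
grasp_force: 4.4
```

Request:
{"fn": "send_rows", "kwargs": {"steps": [[0,-0.0001,-0.0005,0,0,0,0],[0,-0.0001,-0.0005,0,0,0,0],[0,-0.0001,-0.001,0,0,0,0],[0,-0.0001,-0.001,0,0,0,0],[0,-0.0003,-0.002,0,0,0,0],[0,-0.0007,-0.005,0,0,0,0],[0,-0.0014,-0.01,0,0,0,0],[0,-0.0025,-0.02,0.005,0,0,0],[0,-0.004,-0.03,0.02,0,0,0],[0,-0.004,-0.03,0.03,0,0,0]]}}

```text
t: 40.1
eef_pos: [0.5029, 0.0219, 0.3261]
tcp_rot: [3.139, 0.0, -1.712]
force: [1.2, -0.6, 0.0]
opening: -0.0002
grasp_force: 0.0
```

Request:
{"fn": "send_rows", "kwargs": {"steps": [[0,-0.005,-0.035,0.03,0,0,0],[0,-0.005,-0.035,0.03,0,0,0],[0,-0.005,-0.035,0.02,0,0,0],[0,-0.005,-0.035,0,0,0,0],[0,-0.005,-0.035,0,0,0,0],[0,-0.005,-0.035,0,0,0,0],[0,-0.005,-0.03,0,0,0,0],[0,0,0,0,0,0,0],[0,0,0,0,0,0,0],[0,0,0,0,0,0,0]]}}

```text
t: 41.35
eef_pos: [0.4687, -0.2161, 0.4063]
tcp_rot: [3.141, 0.0, -1.711]
force: [-0.3, -0.0, 1.0]
opening: 0.0001
grasp_force: 0.0
```

```bash
python3 -c "
from m import *
t=slab('top');p=slab('side')
cv2.imwrite('pics/f.png',np.vstack([cv2.resize(p[50:190,270:490,::-1],None,fx=2,fy=2),cv2.resize(t[110:270,70:290,::-1],None,fx=2,fy=2)]))"
```

```text
{'t': 41.35, 'eef_pos': [0.4687, -0.2161, 0.4063], 'force': [-0.3069, -0.0267, 0.9974]}
top 4718 (array([531.3, 207.8]), array([153.9, 160. ]), 82.09, [[441.0, 143.0], [600.0, 121.0], [621.0, 273.0], [463.0, 295.0]]) plane [0.0008 0.0044 0.1046] pot top [0.5317 0.2433 0.2257]
side 1826 (array([532. , 205.7]), array([156.5, 161.1]), 82.23, [[442.0, 139.0], [601.0, 117.0], [622.0, 272.0], [463.0, 294.0]]) plane [-0.0005  0.0114  0.1043] pot top [0.538  0.2334 0.2197]
```

View pics/f.png

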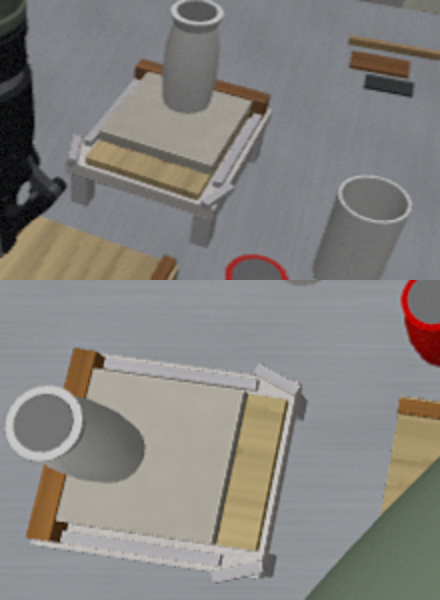

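The board is square against the end stop: the step is at (521, 131), against an expected (520, 131). The pot stands upright and the arm is clear, so I'll hand it in.

```bash
python3 -c "
from plant import manip
print(manip.close_job())"
```

```text
the job is handed in; nothing more can be done
None
```

The board is fully home against the rack's end stop with the pot still standing on it. The arm is clear, and the job was handed in at about 41 s, with sampled forces on the board peaking at about 21 N.

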